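# Set a contact spring to its gap gauge

### The arm

A 6-joint arm with a two-finger parallel gripper is mounted at the origin on a cart in front of the work surface, level with it; the furniture and walls round the work are solid. World frame = base frame: x ahead of the robot, y to its left, z up, the work surface at z = 0. Lengths are in m, angles in degrees, forces in N, time in s.
With the tool pointing down it reaches from about 0.4 to 0.825 m from the base axis. Payload 7 kg.
Tool frame: the origin (TCP) lies at the very end of the fingers, on their centre line; the grasp point (between the pads) lies 19 mm behind it; y points along the fingers, x is the direction in which the jaws open and shut, and the axes are right-handed (so a half turn about y gives the same grasp; the last joint's range is limited). The gripper opens to 88 mm and grips with 3 to 60 N. Pads are 19 mm wide; open, the fingers measure 130 mm over their backs; the gripper's body (78 mm by 193 mm) begins 47 mm behind the grasp point.
Start: joints at [-53.566, 20.546, 0.682, 0, -70.136, -16.507], TCP at [0.23, -0.635, 0.227] pointing down, gripper open.
Joint ranges: [-176.03, 176.03], [-82.01, 121.73], [-58.28, 71.71], [-173.87, 95.51], [-174.79, -0.11], [-173.66, 173.66]. Speed limits (degrees/s): [136.94, 136.94, 172.46, 180, 180, 180].

### API

Orientations are given as [roll, pitch, yaw] about the fixed x, y, z axes, in that order (R = Rz(yaw) Ry(pitch) Rx(roll)).
In Python, from plant import ctrl gives the robot as it stands.
- The arm moves only by the shell command python3 -m crank 'ROWS'. ROWS is JSON, a list that holds one entry, the list of rows, each a list of 5 numbers: the closure, from -1 (fully open) to 1 (shut), then the shift along the tool's x, y, z in mm, then the turn about the tool's y in rad. In form: [[[claw, x, y, z, turn], ...]]. A call has 1 to 12 rows; each row is the pose to reach, as a shift and turn from the pose commanded when the call began, along the tool's axes at that moment; what a row does not reach only later rows make up. A row lasts 1/8 s, in which the tool goes at most 62.5 mm and 10.7 degrees, less where a joint would pass 70% of its speed; a pose out of reach is approached as far as the arm can. A call with a gripper value outside its range is refused whole. The fingers move at their own pace and stop on an object; the grip force is fixed at half the most. Time passes only in rows, so rows that repeat a pose let the fingers close. It gives the time, the measured TCP pose, the force and the opening at its end, in the units of the state.
- ctrl.get_obs(): the state, without advancing time (a new reading comes with each control period).
- ctrl.snapshot(name): name is "scene" or "top" or "wrist"; returns the picture (400x640x3 uint8, red, green, blue); there is no depth.
- ctrl.camera_model(name): a dict with "fx", "fy", "cx", "cy" (pixels), "origin" and "orientation" of the camera in the world; the wrist camera has in their place "hand_eye" (4x4, takes a point from camera to tool coordinates, whose origin is the TCP and whose axes are the tool frame's). Camera axes: x right, y down, z forward; pixel columns grow to the right and rows downward; lengths in m; the calibration is good to about 2 mm. The wrist camera is an equidistant fisheye: a pixel r from the principal point sees the ray r / f radians off the axis. A picture is of the moment at which its call begins: read the wrist's pose just before it. camera_model takes no time and is no camera call.
- ctrl.close_job(): hands the job in, once; it reports no verdict.
Trained networks look in the newest picture that a camera, given by its name, has taken for a name from the list of things; names that differ only in an ending like _2 or _b are one class to them, and where a whole thing is asked for, a point or a joint stands for the part that bears it (a point fixed in the world has none). Each returns a list of dicts, best first, with "confidence" (0 to 1); they miss things now and then, are a little off and sometimes report something else, mostly with a low value. They report only what shows in the picture. A call takes as long as a camera call. They do not tell look-alikes from the thing itself.
- ctrl.find_in(camera, name): "extent" ([left, top, width, height] in pixels, round what is visible of it).
The state is a dict: "clock": time; "joint_pos": joint angles; "qvel": joint speeds; "tau": joint torques, N m; "tool_pos": TCP position; "orientation": TCP orientation; "force": force on the tool from outside, world axes, zero at the start; "moment": the same for the moment, N m; "opening": finger opening in m.
Only numpy, scipy, OpenCV 4.12 (cv2) and the standard library are available. Lean on these libraries where they do the work, as an engineer would, in place of code of your own. Each camera call takes 0.05 s, during which the arm holds its last target.

### The job

The brass contact spring on the little stand has been left too high: bend it down by pressing it from above on its red mark, never with more than 20 N, and let go, until its green rolled end, left free, stands just above the height of the gap gauge's 20 mm blade: clear of it, but by no more than 5 mm. Then take the gauge by its blue grip and slide the blade under the rolled end, so that the end stands over the blade at about the red line without touching it, and let go of the gauge. Leave the crucible, the tape spool and the blue-capped bottle where they are.

Things in the scene. Friction and masses are not known exactly. Their poses are not given: they have to be found in the camera images.
- stand: fixed clamp stand, aluminium foot 88 x 70 x 10 mm with a grey pillar 40 x 36 mm, 75 mm high over its screws; stands on the worktop. Origin on the worktop straight below the line where the spring leaves the clamp (hinge line, 60 mm up). The spring points along the stand's -x; foot and pillar reach from 8 mm before the origin (-x) to 80 mm behind it (+x).
- leaf: free part of the brass strip spring, 18 mm wide, 3 mm thick; whole spring 128 mm long from the clamp to its rolled end. Origin on the mid-plane 24 mm from the clamp; x points back to the clamp, z up out of the strip. It bends close to the clamp only, else stays straight: the end moves about twice as far as the mark. It cannot well be bent up again.
- leaf_mark (a point): red spot, 12 mm across, on the upper face of the spring at mid-span, 65 mm from the clamp. Pressed lightly here the spring only flexes; from roughly 5 to 15 N on (more the farther it is bent, and different from strip to strip) it also takes a permanent bend; let go, its end springs back up 8 to 20 mm.
- leaf_tip (a point): centre of the green rolled end of the spring, a roll 6 mm in diameter and 18 mm wide lying across the spring: its underside is 3 mm below this point. To be set so that its underside, the spring untouched, is 20.2 to 25 mm above the worktop (this point 23.2 to 28 mm).
- gauge: loose steel gap gauge, 180 g: a flat blade 92 x 30 mm, 20 mm thick, lying on the worktop, with an upright blue grip. Origin on its underside straight below the grip; x points along the blade, which reaches from x = -16 mm to x = +76 mm, y from -15 to +15 mm; z up.
- gauge_grip (a point): centre of the gauge's blue grip, 24 mm along the gauge's x, 14 mm along its y (pinch across y), 20 to 70 mm above the underside; this point is 45 mm above the underside
- gauge_line (a point): the red line across the top of the gauge's blade, 50 mm from the grip's axis along the gauge's x, 20 mm above the underside
- crucible: loose white porcelain crucible, 44 mm across, 36 mm high, a bystander; origin at the centre of its underside
- ptfe_tape: loose yellow spool of thread-seal tape, 52 mm across, 14 mm high, a bystander; origin at the centre of its underside
- vial_c: loose amber sample bottle with a blue cap, 35 mm across, 72 mm high, a bystander; origin at the centre of its underside
There are look-alikes about, which are no part of the job. Leave any brown look-alike of the gauge alone. Leave any black look-alike of the stand alone.

How it is judged:
By the outcome, as a careful person would: the job done as asked, in the order asked, and still so for the second after the job is handed in, with the robot touching nothing.
It also fails if it takes over 61 s, if anything falls off the work surface, if the arm or the gripper's body presses on something with over 40 N, if the wrist force passes 120 N, or if a joint passes its speed limit or range.

## Working session

There is one attempt and no reset: what is moved stays moved. The work goes in short steps, Python scripts to look and compute and a shell command to move; the robot and the scene stay as the last step left them, time stands still between calls to the robot, and variables do not carry over. Pictures are saved under pics/ and viewed, and the job is handed in when it is done.

```bash
ls; mkdir -p pics
python3 - <<'E'
from plant import ctrl
import cv2
o=ctrl.get_obs();print({k:o[k] for k in ('clock','tool_pos','orientation','opening','force')})
for n in ('scene','top','wrist'):
    im=ctrl.snapshot(n);cv2.imwrite(f'pics/{n}0.png',im[:,:,::-1]);print(n,ctrl.camera_model(n))
    if n!='wrist':
        for k in ('leaf_mark','leaf_tip','gauge','gauge_grip','gauge_line','stand','leaf','crucible','ptfe_tape','vial_c'):
            print(k,[(d['extent'],round(d['confidence'],2)) for d in ctrl.find_in(n,k)[:3]])
print(ctrl.get_obs()['clock'])
E
```

```text
pics
{'clock': 0.0, 'tool_pos': array([ 0.22988183, -0.63413155,  0.22561958]), 'orientation': array([-8.99935121e+01, -9.44179126e-02,  1.09917597e+02]), 'opening': 0.08737132442741238, 'force': array([-0.1517579 , -0.62928425, -0.65294326])}
scene {'fx': 441.5593375358021, 'fy': 441.5593375358021, 'cx': 327.9926118345008, 'cy': 204.6703493332761, 'origin': array([-0.24750812,  0.88627863,  0.70554453]), 'orientation': array([-117.42609325,   -0.46201408, -142.82000513])}
leaf_mark [([256.7, 300.9, 45.8, 18.5], 0.58), ([270.6, 203.6, 29.7, 16.4], 0.56)]
leaf_tip [([270.1, 208.8, 30.1, 10.1], 0.63), ([257.3, 299.2, 44.8, 16.5], 0.57)]
gauge [([342.2, 182.0, 24.6, 23.9], 0.75), ([281.0, 187.0, 28.3, 28.2], 0.7)]
gauge_grip [([279.6, 190.6, 26.9, 21.8], 0.68), ([342.9, 183.5, 25.5, 20.0], 0.61)]
gauge_line [([277.2, 192.9, 30.3, 21.5], 0.71), ([341.9, 182.9, 23.1, 21.9], 0.59)]
stand [([213.6, 286.6, 87.6, 42.1], 0.98), ([236.5, 201.6, 58.7, 23.2], 0.63)]
leaf [([252.8, 298.2, 48.9, 19.2], 0.84), ([273.7, 208.1, 17.1, 9.6], 0.69)]
crucible [([234.3, 260.5, 18.9, 23.9], 0.68)]
ptfe_tape
[... 429 characters left out ...]
17.2, 261.8, 30.3, 17.7], 0.86)]
gauge_line [([420.2, 258.3, 26.2, 18.2], 0.71)]
stand [([184.2, 208.8, 18.2, 46.3], 0.73)]
leaf [([184.2, 228.3, 9.1, 24.1], 0.66)]
crucible []
ptfe_tape [([364.1, 165.8, 15.2, 7.4], 0.54)]
vial_c []
wrist {'fx': 309.70691628693146, 'fy': 309.70691628693146, 'cx': 317.0258489078868, 'cy': 197.5114522822389, 'hand_eye': array([[ 9.99999929e-01, -1.44305566e-04,  3.47511071e-04,
         5.70052106e-04],
       [-3.74385653e-04, -2.88971683e-01,  9.57337572e-01,
        -1.58708367e-01],
       [-3.77282814e-05, -9.57337634e-01, -2.88971717e-01,
         7.86138703e-02],
       [ 0.00000000e+00,  0.00000000e+00,  0.00000000e+00,
         1.00000000e+00]])}
1.15
```

View pics/scene0.png

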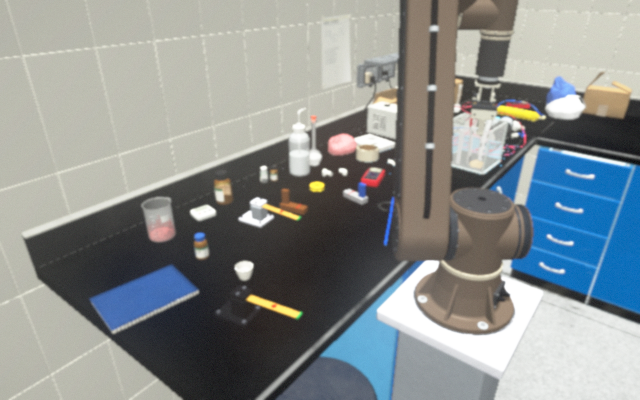

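View pics/top0.png

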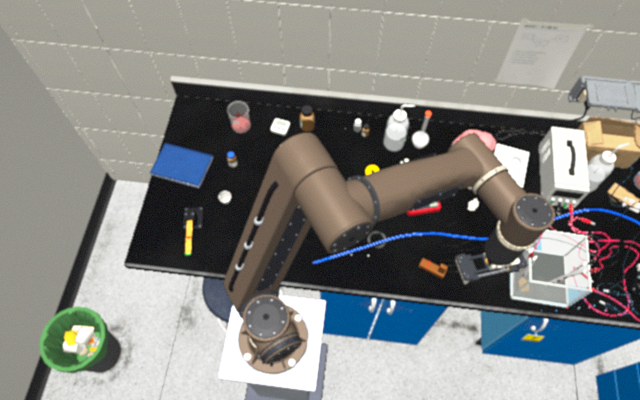

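View pics/wrist0.png

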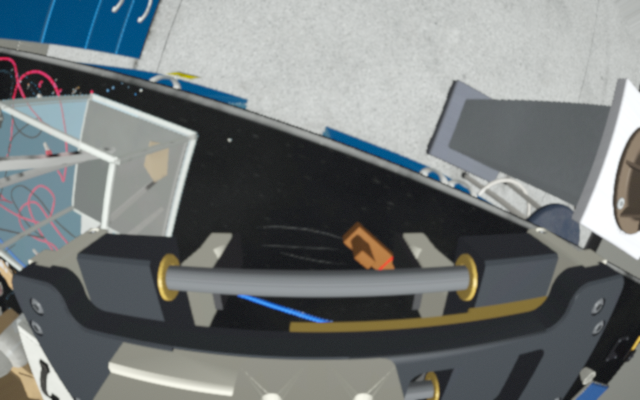

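Run:
```python
import cv2
im=cv2.imread('pics/scene0.png')
cv2.imwrite('pics/s_crop.png',cv2.resize(im[170:340,180:380],None,fx=4,fy=3.5,interpolation=cv2.INTER_CUBIC)[:600])
im=cv2.imread('pics/top0.png')
cv2.imwrite('pics/t_crop.png',cv2.resize(im[150:300,170:470],None,fx=2.66,fy=2.66,interpolation=cv2.INTER_CUBIC))
```

```text
(no output)
```

View pics/s_crop.png

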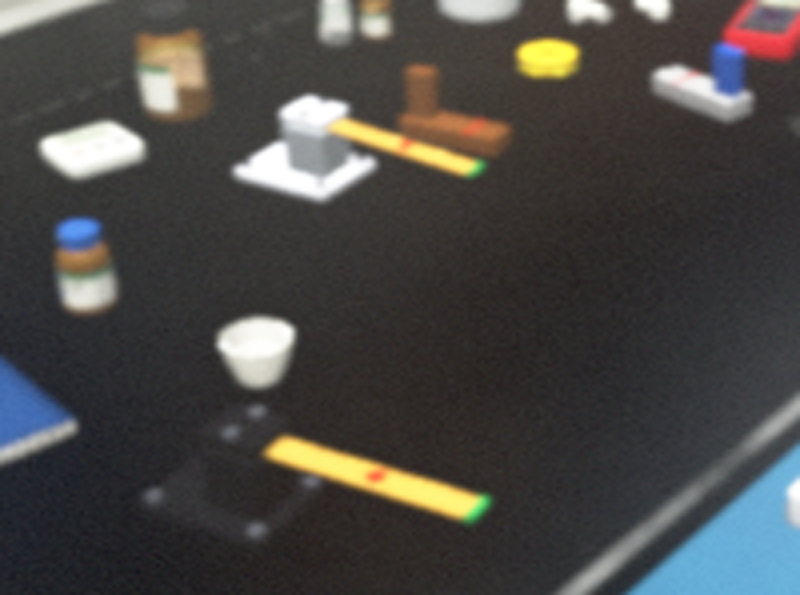

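View pics/t_crop.png

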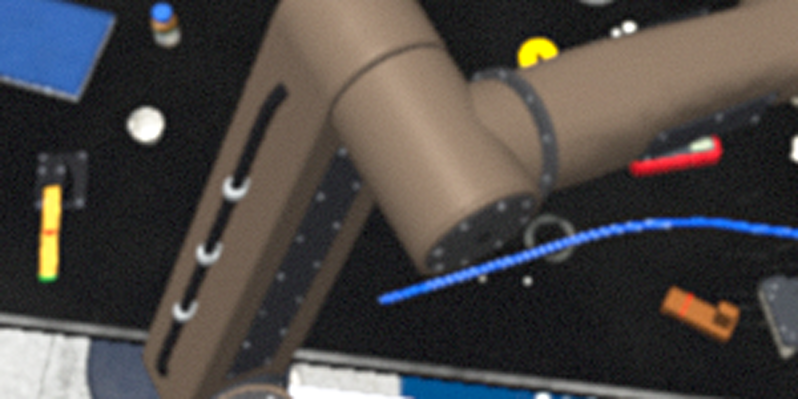

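The scene picture shows the real stand, with its aluminium foot, at about (258,212). Its spring's mark is at (281,211) and its green end at (299,218). The blue-gripped gauge is at about (355,193), with the grip at (362,190) and the red line at (352,192). There is a brown decoy right behind the spring at (292,206) and another under the wrist, and a black look-alike stand at (240,305).

```bash
cat > h.py <<'E'
import numpy as np, cv2
from scipy.spatial.transform import Rotation as R
from plant import ctrl
def RR(rpy): return R.from_euler('xyz',rpy,degrees=True).as_matrix()
def ray(name,uv,obs=None):
    m=ctrl.camera_model(name)
    x=(uv[0]-m['cx'])/m['fx'];y=(uv[1]-m['cy'])/m['fy']
    if name!='wrist':
        return np.array(m['origin']),RR(m['orientation'])@np.array([x,y,1.])
    r=np.hypot(x,y);d=np.array([np.sin(r)*x/r,np.sin(r)*y/r,np.cos(r)])
    H=m['hand_eye'];T=RR(obs['orientation']);p=np.array(obs['tool_pos'])
    return p+T@H[:3,3],T@H[:3,:3]@d
def onz(name,uv,z,obs=None):
    o,d=ray(name,uv,obs);return o+d*(z-o[2])/d[2]
def proj(name,P,obs=None):
    m=ctrl.camera_model(name);P=np.atleast_2d(P)
    if name!='wrist':
        c=(P-m['origin'])@RR(m['orientation']);return np.c_[m['fx']*c[:,0]/c[:,2]+m['cx'],m['fy']*c[:,1]/c[:,2]+m['cy']]
    H=m['hand_eye'];c=((P-obs['tool_pos'])@RR(obs['orientation'])-H[:3,3])@H[:3,:3]
    t=np.arctan2(np.hypot(c[:,0],c[:,1]),c[:,2]);k=m['fx']*t/np.hypot(c[:,0],c[:,1])
    return np.c_[c[:,0]*k+m['cx'],c[:,1]*k+m['cy']]
def tri(rays):
    A=0;b=0
    for o,d in rays:
        d=d/np.linalg.norm(d);M=np.eye(3)-np.outer(d,d);A=A+M;b=b+M@o
    return np.linalg.solve(A,b)
E
python3 - <<'E'
from h import *
np.set_printoptions(precision=3,suppress=True)
def s(cx,cy): return (180+cx/4,170+cy/3.5)
def t(cx,cy): return (170+cx/2.66,150+cy/2.66)
print('top tcp',RR(ctrl.get_obs()['orientation']))
for n,p,z in [('footL',(235,172),.0),('footR',(377,163),.005),('footF',(322,199),0.0),('hinge',(337,125),.06),('mark',(405,146),.055),('mark',(405,146),.065),('tip',(478,168),.05),('tip',(478,168),.07),('tip',(478,168),.03),('grip',(728,70),.045),('line',(690,77),.02),('grip bot',(732,90),.02),('bladeL',(654,73),.02),('bladeR',(745,117),.0),('brownline',(477,127),.02),('browngrip',(422,90),.045),('brown near end',(505,150),0),('brownfarbase',(400,125),.02),('cruc',(257,380),0),('tape',(547,60),.007),('vial',(85,300),0)]:
    print(n,onz('scene',s(*p),z))
print('vial',onz('top',t(163,42),0),'cruc',onz('top',t(146,125),.018))
E
```

```text
top tcp [[-0.341  0.    -0.94 ]
 [ 0.94  -0.    -0.341]
 [-0.    -1.    -0.   ]]
footL [0.736 0.06  0.   ]
footR [ 0.651 -0.017  0.005]
footF [0.645 0.052 0.   ]
hinge [0.654 0.022 0.06 ]
mark [0.591 0.011 0.055]
mark [0.578 0.025 0.065]
tip [0.527 0.    0.05 ]
tip [0.503 0.027 0.07 ]
tip [ 0.55  -0.027  0.03 ]
grip [ 0.491 -0.292  0.045]
line [ 0.537 -0.302  0.02 ]
grip bot [ 0.491 -0.3    0.02 ]
bladeL [ 0.568 -0.29   0.02 ]
bladeR [ 0.47 -0.29  0.  ]
brownline [ 0.615 -0.101  0.02 ]
browngrip [ 0.67  -0.095  0.045]
brown near end [ 0.591 -0.108  0.   ]
brownfarbase [ 0.668 -0.064  0.02 ]
cruc [0.488 0.269 0.   ]
tape [ 0.68  -0.277  0.007]
vial [0.662 0.27  0.   ]
vial [0.645 0.275 0.   ] cruc [0.495 0.266 0.018]
```

```bash
python3 -m crank '[[[1,230,0,-403,0.17],[1,230,0,-403,0.17],[1,230,0,-403,0.17],[1,230,0,-403,0.17],[1,230,0,-403,0.17],[1,230,0,-403,0.17],[1,230,0,-403,0.17],[1,230,0,-403,0.17],[1,230,0,-403,0.17],[1,230,0,-403,0.17]]]'
python3 - <<'E'
from h import *
o=ctrl.get_obs();print(o['tool_pos'],o['orientation'],o['opening'],o['clock'],o['force'])
im=ctrl.snapshot('wrist');cv2.imwrite('pics/w1.png',im[:,:,::-1])
np.save('o1.npy',o,allow_pickle=True)
for k in ('gauge','gauge_grip','gauge_line','leaf_tip','leaf_mark'): print(k,[(d['extent'],round(d['confidence'],2)) for d in ctrl.find_in('wrist',k)[:3]])
E
```

```text
clock: 2.4
tool_pos: [0.5302, -0.2811, 0.2265]
orientation: [-90.0, -0.0, 100.2]
force: [-0.3, -0.2, -1.2]
opening: 0.0009
[ 0.53023066 -0.28114233  0.22651977] [-8.99849553e+01 -3.73676311e-03  1.00196498e+02] 0.0009017423812170735 2.4 [-0.25384125 -0.21024776 -1.20977475]
gauge [([420.5, 232.7, 26.6, 81.0], 0.69), ([283.7, 123.9, 48.9, 76.3], 0.64), ([602.4, 198.2, 21.2, 27.3], 0.62)]
gauge_grip [([421.9, 235.5, 22.0, 79.3], 0.88), ([283.7, 124.2, 44.5, 75.8], 0.58)]
gauge_line [([281.1, 116.5, 48.9, 84.5], 0.72), ([420.4, 233.2, 21.0, 79.5], 0.66)]
leaf_tip [([510.3, 212.5, 18.5, 47.0], 0.87)]
leaf_mark [([509.8, 213.7, 16.2, 46.3], 0.98), ([283.5, 121.5, 47.5, 78.9], 0.6), ([601.3, 201.0, 24.7, 23.0], 0.3)]
```

View pics/w1.png

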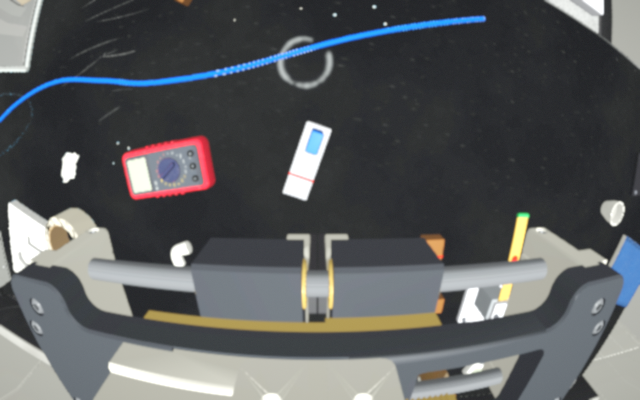

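The wrist picture shows the gauge with its blue grip at (314,140), red line at (299,177) and blade end at (294,197). The spring's green end is at (523,214) and the mark at (514,261). I'll triangulate these with the scene picture.

```bash
cat >> h.py <<'E'
def cent(im,kind,box):
    x,y,w,h=box;hsv=cv2.cvtColor(np.ascontiguousarray(im[y:y+h,x:x+w]),cv2.COLOR_RGB2HSV).astype(int)
    H,S,V=hsv[...,0],hsv[...,1],hsv[...,2]
    m={'green':(H>45)&(H<85)&(S>110)&(V>60),'red':((H<9)|(H>172))&(S>110)&(V>80),'blue':(H>95)&(H<130)&(S>110)&(V>60),'yellow':(H>15)&(H<35)&(S>90)&(V>90)}[kind]
    v,u=np.nonzero(m);
    if len(u)==0: return None
    return np.array([u.mean()+x,v.mean()+y]),len(u)
E
python3 - <<'E'
from h import *
np.set_printoptions(precision=4,suppress=True)
o=np.load('o1.npy',allow_pickle=True).item()
s=cv2.imread('pics/scene0.png')[:,:,::-1];w=cv2.imread('pics/w1.png')[:,:,::-1]
B={'tip':('green',(285,205,30,25),(505,200,40,30)),'mark':('red',(272,205,16,13),(505,250,20,20)),'grip':('blue',(352,180,20,20),(300,120,35,40)),'line':('red',(345,185,12,12),(285,165,30,25))}
for k,(c,b1,b2) in B.items():
    a=cent(s,c,b1);b=cent(w,c,b2);print(k,a,b,end=' ')
    if a and b:
        P=tri([ray('scene',a[0]),ray('wrist',b[0],o)]);print(P,proj('scene',P)-a[0],proj('wrist',P,o)-b[0])
for z in(.04,.05,.06): print('tip wrist',z,onz('wrist',cent(w,'green',B['tip'][2])[0],z,o))
print('line',onz('wrist',(299,177),.02,o),'grip top',onz('wrist',(316,135),.07,o),'end',onz('wrist',(294,198),.02,o))
E
```

```text
tip (array([299.125, 217.75 ]), 8) (array([522.9286, 213.8571]), 56) [0.5257 0.0023 0.0517] [[0.1852 0.1156]] [[0.1215 0.4693]]
mark None (array([514.1111, 259.1667]), 18) grip (array([361.5532, 188.8511]), 94) (array([314.0675, 141.2194]), 237) [ 0.491  -0.2904  0.05  ] [[0.3102 0.0492]] [[0.3284 0.9417]]
line None (array([300.75, 176.75]), 4) tip wrist 0.04 [0.5277 0.0122 0.04  ]
tip wrist 0.05 [0.5255 0.0033 0.05  ]
tip wrist 0.06 [ 0.5233 -0.0056  0.06  ]
line [ 0.5394 -0.301   0.02  ] grip top [ 0.4812 -0.2904  0.07  ] end [ 0.5667 -0.3028  0.02  ]
```

```bash
python3 -m crank '[[[1,280,20,-193,0],[1,280,20,-193,0],[1,280,20,-193,0],[1,280,20,-193,0],[1,280,20,-193,0],[1,280,20,-193,0],[1,280,20,-193,0]]]'
python3 - <<'E'
from h import *
o=ctrl.get_obs();print(o['tool_pos'],o['orientation'],o['clock'],o['force'])
im=ctrl.snapshot('wrist');cv2.imwrite('pics/w2.png',im[:,:,::-1])
np.save('o2.npy',o,allow_pickle=True)
im=ctrl.snapshot('scene');cv2.imwrite('pics/s2.png',im[:,:,::-1])
cv2.imwrite('pics/s2c.png',cv2.resize(im[170:340,180:380,::-1],None,fx=4,fy=3.5,interpolation=cv2.INTER_CUBIC)[:600])
E
```

```text
clock: 3.58
tool_pos: [0.6713, 0.0301, 0.2058]
orientation: [-89.9, 0.0, 100.3]
force: [0.4, -0.3, 0.2]
opening: 0.0005
[0.67130656 0.03005789 0.20577239] [-8.99410395e+01  8.93125337e-03  1.00290245e+02] 3.575 [ 0.3926764  -0.32701697  0.15585929]
```

View pics/w2.png

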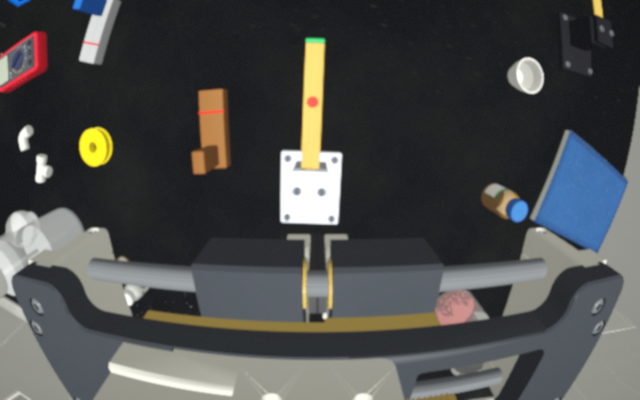

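View pics/s2c.png

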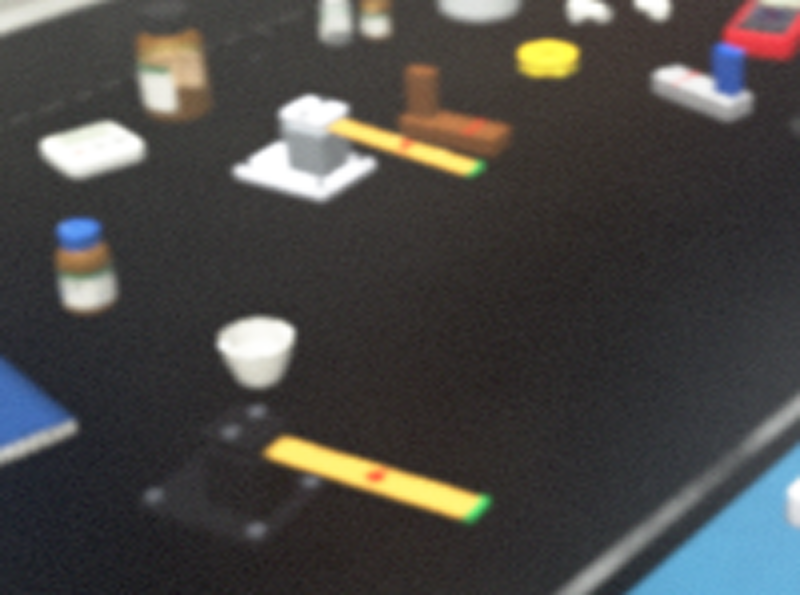

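The wrist picture shows the spring nearly in line with the tool: mark at (313,102), green end at (315,41), clamp at (311,167). The scene view is unblocked.

Run:
```python
from h import *
np.set_printoptions(precision=4,suppress=True)
o=np.load('o2.npy',allow_pickle=True).item();o1=np.load('o1.npy',allow_pickle=True).item()
w=cv2.imread('pics/w2.png')[:,:,::-1];w1=cv2.imread('pics/w1.png')[:,:,::-1];s=cv2.imread('pics/s2.png')[:,:,::-1]
t2=cent(w,'green',(295,30,40,20));m2=cent(w,'red',(300,90,26,26));t1=cent(w1,'green',(505,200,40,30))[0];m1=cent(w1,'red',(505,250,20,20))[0]
ts=cent(s,'green',(285,205,30,25))[0];ms=(281.3,211.4)
print(t2,m2)
T=tri([ray('wrist',t2[0],o),ray('wrist',t1,o1),ray('scene',ts)]);print('tip',T,proj('scene',T)-ts,proj('wrist',T,o)-t2[0],proj('wrist',T,o1)-t1)
M=tri([ray('wrist',m2[0],o),ray('wrist',m1,o1),ray('scene',ms)]);print('mark',M)
print('M onz',onz('wrist',m2[0],.057,o),'T',onz('wrist',t2[0],.052,o), 'hinge',onz('wrist',(311,168),.0615,o))
# foot corners z=.01
for c in [(281,151),(341,152),(280,222),(341,223)]: print('foot',onz('wrist',c,.01,o))
a=onz('wrist',m2[0],.057,o)-onz('wrist',t2[0],.052,o);print('yaw',np.degrees(np.arctan2(a[1],a[0])))
Rm=RR(o['orientation']);print('shift to M (tool mm)',Rm.T@(M-o['tool_pos'])*1e3)
```

```text
(array([314.7054,  39.1875]), 112) (array([312.2877, 101.5479]), 73)
tip [0.5259 0.0022 0.0517] [[0.2882 0.0951]] [[0.2674 0.1203]] [[0.0524 0.5593]]
mark [0.5899 0.0117 0.057 ]
M onz [0.5894 0.0111 0.057 ] T [0.5258 0.0019 0.052 ] hinge [0.6544 0.0215 0.0615]
foot [ 0.651  -0.0154  0.01  ]
foot [0.6399 0.0531 0.01  ]
foot [ 0.738  -0.0036  0.01  ]
foot [0.7258 0.0706 0.01  ]
yaw 8.202035041956185
shift to M (tool mm) [ -3.5375 148.8308  83.2233]
```

```bash
python3 -m crank '[[[1,-3.5,60,86,0.035],[1,-3.5,110,86,0.035],[1,-3.5,138,86,0.035],[1,-3.5,142,86,0.035],[1,-3.5,142,86,0.035]]]'
python3 - <<'E'
from h import *
o=ctrl.get_obs();print(o['tool_pos'],o['force'],o['moment'])
im=ctrl.snapshot('wrist');cv2.imwrite('pics/w3.png',im[:,:,::-1])
im=ctrl.snapshot('scene');cv2.imwrite('pics/s3c.png',cv2.resize(im[140:290,180:380,::-1],None,fx=4,fy=4,interpolation=cv2.INTER_CUBIC)[:600])
E
```

```text
clock: 4.3
tool_pos: [0.5883, 0.0095, 0.0661]
orientation: [-90.1, 0.0, 98.2]
force: [0.5, -0.3, 0.1]
opening: 0.0001
[0.58832406 0.0094752  0.06614349] [ 0.54237273 -0.32840975  0.07025645] [ 0.00427826 -0.06819981 -0.03003388]
```

View pics/w3.png

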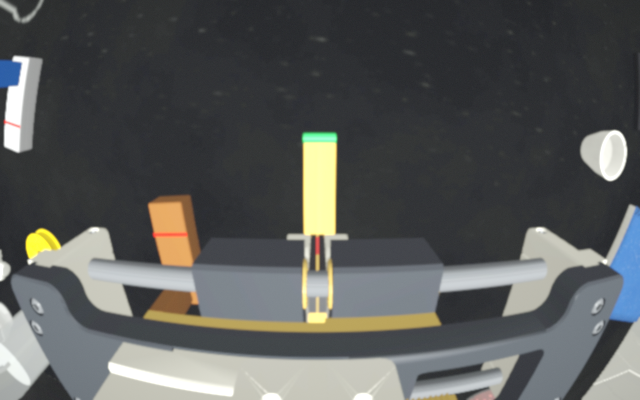

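View pics/s3c.png

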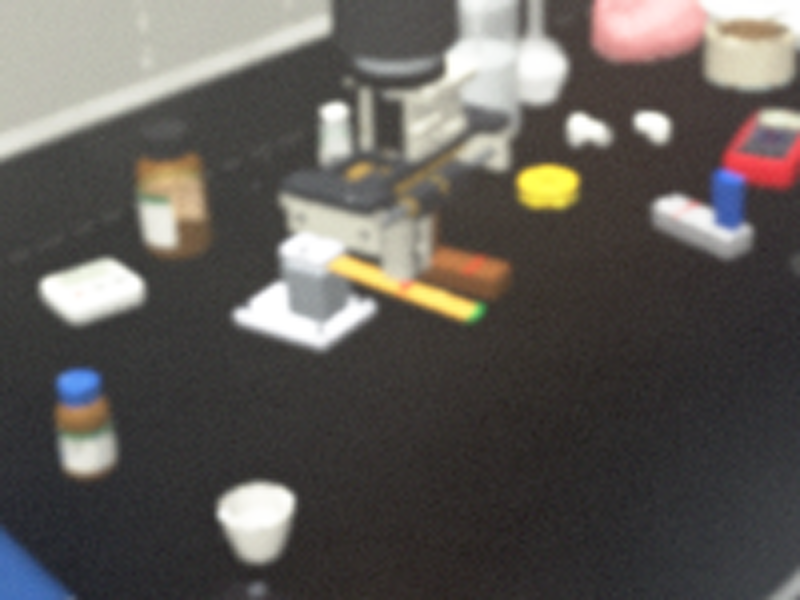

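```bash
python3 -m crank '[[[1,0,4,0,0],[1,0,6,0,0],[1,0,8,0,0],[1,0,9,0,0],[1,0,9,0,0]]]'; python3 -m crank '[[[1,0,1,0,0],[1,0,2,0,0],[1,0,2,0,0]]]'
```

```text
clock: 5.03
tool_pos: [0.5872, 0.0102, 0.0558]
orientation: [-90.0, 0.0, 98.2]
force: [-1.2, 0.0, 2.5]
opening: 0.0007
clock: 5.4
tool_pos: [0.5873, 0.0102, 0.0539]
orientation: [-90.0, 0.0, 98.2]
force: [0.2, 0.5, 4.9]
opening: 0.0004
```

```bash
python3 -m crank '[[[1,0,1,0,0],[1,0,2,0,0],[1,0,2,0,0]]]'; python3 -m crank '[[[1,0,1,0,0],[1,0,2,0,0],[1,0,2,0,0]]]';  python3 -m crank '[[[1,0,1,0,0],[1,0,2,0,0],[1,0,2,0,0]]]'
```

```text
clock: 5.78
tool_pos: [0.5876, 0.0102, 0.052]
orientation: [-90.1, 0.0, 98.2]
force: [-0.1, 0.6, 5.5]
opening: 0.0006
clock: 6.15
tool_pos: [0.5878, 0.0102, 0.0502]
orientation: [-90.1, 0.0, 98.2]
force: [-0.7, -0.0, 7.2]
opening: 0.0006
clock: 6.52
tool_pos: [0.588, 0.0103, 0.0484]
orientation: [-90.1, 0.0, 98.2]
force: [0.8, -0.3, 7.5]
opening: 0.0005
```

```bash
python3 -m crank '[[[1,0,1,0,0],[1,0,2,0,0],[1,0,2,0,0]]]'; python3 -m crank '[[[1,0,1,0,0],[1,0,2,0,0],[1,0,2,0,0]]]';  python3 -m crank '[[[1,0,1,0,0],[1,0,2,0,0],[1,0,2,0,0]]]'
```

```text
clock: 6.9
tool_pos: [0.5884, 0.0104, 0.0467]
orientation: [-90.2, 0.0, 98.2]
force: [-0.3, 0.4, 8.3]
opening: 0.0002
clock: 7.28
tool_pos: [0.5888, 0.0104, 0.0449]
orientation: [-90.2, 0.0, 98.2]
force: [0.9, -0.1, 9.8]
opening: 0.0005
clock: 7.65
tool_pos: [0.5892, 0.0105, 0.0432]
orientation: [-90.3, 0.0, 98.2]
force: [0.7, 0.7, 10.8]
opening: 0.0006
```

Now I'll release and measure.

```bash
python3 -m crank '[[[1,0,-3,0,0],[1,0,-3,0,0]]]'; python3 -m crank '[[[1,0,-3,0,0],[1,0,-3,0,0]]]';python3 -m crank '[[[1,0,-3,0,0],[1,0,-3,0,0]]]';python3 -m crank '[[[1,0,-8,0,0],[1,0,-8,0,0],[1,0,-8,0,0]]]'
cat > tip.py <<'E'
from h import *
import sys
np.set_printoptions(precision=4,suppress=True)
o=ctrl.get_obs();w=ctrl.snapshot('wrist');s=ctrl.snapshot('scene');n=sys.argv[1]
cv2.imwrite(f'pics/w{n}.png',w[:,:,::-1]);cv2.imwrite(f'pics/s{n}.png',s[:,:,::-1])
cv2.imwrite(f'pics/s{n}c.png',cv2.resize(s[140:290,180:380,::-1],None,fx=4,fy=4,interpolation=cv2.INTER_CUBIC))
tw=cent(w,'green',(285,20,60,215));ts=cent(s,'green',(285,205,30,30))
print(o['clock'],o['tool_pos'],o['force'],tw,ts)
r=[ray('wrist',tw[0],o),ray('scene',ts[0])];P=tri(r);print('tip tri',P,proj('scene',P)-ts[0])
# tip on the spring's vertical plane: hinge (.654,.0213) yaw 8.3, length .128
c,sn=np.cos(np.radians(8.3)),np.sin(np.radians(8.3))
from scipy.optimize import least_squares
for nm,(k,obs,px) in {'w':('wrist',o,tw[0]),'s':('scene',None,ts[0])}.items():
    f=lambda t:(proj(k,np.array([.654-.128*np.cos(t[0])*c,.0213-.128*np.cos(t[0])*sn,.06-.128*np.sin(t[0])]),obs)[0]-px)
    q=least_squares(f,[.1]);print(nm,'z tip',.06-.128*np.sin(q.x[0]),'res',q.fun)
E
python3 tip.py r1
```

```text
clock: 7.9
tool_pos: [0.5885, 0.0104, 0.0456]
orientation: [-90.2, -0.0, 98.2]
force: [1.7, 0.3, 4.7]
opening: 0.0002
clock: 8.15
tool_pos: [0.5863, 0.01, 0.0472]
orientation: [-89.9, -0.0, 98.2]
force: [0.0, -0.4, -0.6]
opening: 0.0003
clock: 8.4
tool_pos: [0.5868, 0.01, 0.0505]
orientation: [-90.0, 0.0, 98.2]
force: [0.1, 0.0, 0.5]
opening: 0.0002
clock: 8.78
tool_pos: [0.587, 0.0101, 0.0587]
orientation: [-90.0, -0.0, 98.2]
force: [0.2, -0.4, -0.2]
opening: 0.0004
8.775 [0.587  0.0101 0.0587] [ 0.1784 -0.3515 -0.2045] (array([317.4603, 139.6984]), 189) (array([297.875, 223.375]), 8)
tip tri [0.5296 0.0033 0.0315] [[0.396  0.0309]]
w z tip 0.04532375485317039 res [0.8126 1.9938]
s z tip 0.031105214417163695 res [0.1418 0.0303]
```

```bash
python3 -m crank '[[[1,0,6,0,0],[1,0,9,0,0],[1,0,11,0,0],[1,0,13,0,0],[1,0,15,0,0],[1,0,16,0,0],[1,0,17,0,0],[1,0,17,0,0]]]'; python3 -m crank '[[[1,0,1,0,0],[1,0,2,0,0],[1,0,2,0,0]]]';  python3 -m crank '[[[1,0,1,0,0],[1,0,1,0,0]]]'
```

```text
clock: 9.88
tool_pos: [0.5878, 0.0102, 0.0427]
orientation: [-90.1, 0.0, 98.2]
force: [-2.0, -1.3, 9.9]
opening: 0.0003
clock: 10.25
tool_pos: [0.5882, 0.0102, 0.0411]
orientation: [-90.2, 0.0, 98.2]
force: [-1.9, 0.0, 11.3]
opening: 0.0001
clock: 10.5
tool_pos: [0.5885, 0.0103, 0.0402]
orientation: [-90.2, 0.0, 98.2]
force: [-1.8, -0.3, 11.1]
opening: 0.0004
```

```bash
python3 -m crank '[[[1,0,-3,0,0],[1,0,-6,0,0],[1,0,-10,0,0],[1,0,-20,0,0],[1,0,-20,0,0]]]'; python3 tip.py r2
```

```text
clock: 11.12
tool_pos: [0.5875, 0.0103, 0.0595]
orientation: [-90.1, -0.0, 98.2]
force: [0.2, -0.0, -0.2]
opening: 0.0006
11.125 [0.5875 0.0103 0.0595] [ 0.2081 -0.003  -0.1737] (array([317.6755, 139.6968]), 188) (array([297.7143, 224.7143]), 7)
tip tri [0.5305 0.0035 0.0265] [[0.3093 0.0245]]
w z tip 0.045536426036306726 res [0.5357 0.7843]
s z tip 0.026126391253006677 res [-0.0073 -0.0019]
```

```bash
python3 -m crank '[[[1,60,0,0,0],[1,120,0,0,0],[1,160,10,0,0],[1,160,25,0,0],[1,160,25,0,0]]]'
python3 - <<'E'
from h import *
np.set_printoptions(precision=4,suppress=True)
o=ctrl.get_obs();w=ctrl.snapshot('wrist');cv2.imwrite('pics/w4.png',w[:,:,::-1]);np.save('o4.npy',o,allow_pickle=True);print(o['tool_pos'],o['clock'])
tw=cent(w,'green',(60,20,220,215));print(tw)
E
```

```text
clock: 11.85
tool_pos: [0.5629, 0.1678, 0.032]
orientation: [-89.8, 0.1, 98.2]
force: [-0.1, -0.7, -0.4]
opening: -0.0
[0.5629 0.1678 0.032 ] 11.85
(array([ 79.9679, 159.8984]), 187)
```

View pics/w4.png

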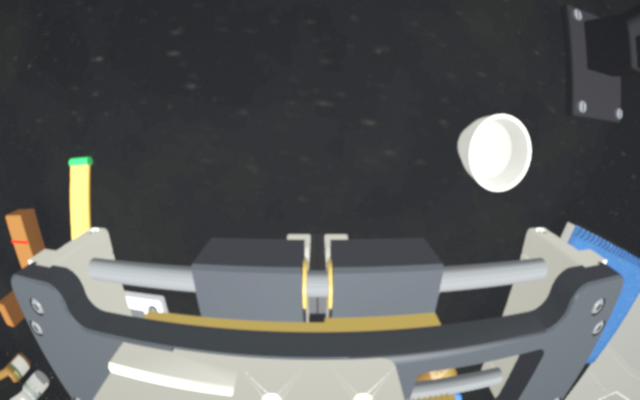

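Run:
```python
from h import *
np.set_printoptions(precision=4,suppress=True)
o=np.load('o4.npy',allow_pickle=True).item()
o2=dict(tool_pos=np.array([.5875,.0103,.0595]),orientation=np.array([-90.1,0,98.2]))
a=np.array([79.97,159.9]);b=np.array([317.68,139.7]);s=np.array([297.71,224.71])
R1,R2,R3=ray('wrist',a,o),ray('wrist',b,o2),ray('scene',s)
for nm,r in (('w4+r2',[R1,R2]),('w4+scene',[R1,R3]),('all',[R1,R2,R3])):
    P=tri(r);print(nm,P,proj('wrist',P,o)-a,proj('wrist',P,o2)-b,proj('scene',P)-s)
for z in (.02,.025,.03,.035):print(z,onz('wrist',a,z,o),onz('wrist',b,z,o2))
c,sn=np.cos(np.radians(8.3)),np.sin(np.radians(8.3))
for z in (.022,.026,.03):
    t=np.arcsin((.06-z)/.128);P=np.array([.654-.128*np.cos(t)*c,.0213-.128*np.cos(t)*sn,z]);print(z,P,proj('wrist',P,o)-a,proj('wrist',P,o2)-b,proj('scene',P)-s)
```

```text
w4+r2 [0.5302 0.003  0.0264] [[-0.0534 -0.6741]] [[0.0227 0.7324]] [[0.4951 0.0285]]
w4+scene [0.5304 0.0046 0.0275] [[0.539  0.1527]] [[2.5373 1.6377]] [[ 0.0939 -0.097 ]]
all [0.5305 0.0035 0.0267] [[ 0.1912 -0.0953]] [[0.7028 1.3709]] [[ 0.3173 -0.0144]]
0.02 [ 0.5324 -0.0029  0.02  ] [0.5305 0.0031 0.02  ]
0.025 [0.5311 0.0017 0.025 ] [0.5299 0.003  0.025 ]
0.03 [0.5297 0.0064 0.03  ] [0.5294 0.0029 0.03  ]
0.035 [0.5283 0.0111 0.035 ] [0.5288 0.0028 0.035 ]
0.022 [0.5331 0.0037 0.022 ] [[4.6698 2.2482]] [[0.3281 4.4766]] [[-0.3039  1.0683]]
0.026 [0.5319 0.0035 0.026 ] [[0.8492 1.6986]] [[0.3478 3.3968]] [[-0.0117  0.0353]]
0.03 [0.5309 0.0033 0.03  ] [[-3.0444  1.3412]] [[0.3686 2.4968]] [[ 0.243  -1.0126]]
```

```bash
python3 -m crank '[[[1,0,-60,0,0],[0.5,0,-120,0,0],[-0.2,-60,-168,10,0],[-0.2,-120,-168,20,0],[-0.2,-180,-168,30,0.1],[-0.2,-240,-168,40,0.2],[-0.2,-300,-168,50,0.318],[-0.2,-360,-168,60,0.318],[-0.2,-420,-168,67,0.318],[-0.2,-443,-168,67,0.318],[-0.2,-443,-168,67,0.318],[-0.2,-443,-168,67,0.318]]]'
python3 - <<'E'
from h import *
np.set_printoptions(precision=4,suppress=True)
o=ctrl.get_obs();w=ctrl.snapshot('wrist');cv2.imwrite('pics/w5.png',w[:,:,::-1]);np.save('o5.npy',o,allow_pickle=True);print(o['tool_pos'],o['orientation'],o['clock'])
for k in ('gauge','gauge_grip','gauge_line'): print(k,[(d['extent'],round(d['confidence'],2)) for d in ctrl.find_in('wrist',k)[:3]])
E
```

```text
clock: 13.4
tool_pos: [0.5602, -0.2801, 0.2017]
orientation: [-90.0, -0.0, 79.9]
force: [0.5, 0.4, 0.6]
opening: 0.0527
[ 0.5602 -0.2801  0.2017] [-89.9977  -0.0081  79.876 ] 13.4
gauge [([50.9, 17.7, 81.1, 27.0], 0.95), ([445.8, 176.1, 43.1, 62.4], 0.87), ([283.5, 104.9, 29.0, 82.5], 0.7)]
gauge_grip [([283.1, 106.5, 28.7, 80.2], 0.95), ([447.1, 175.2, 39.8, 62.3], 0.94), ([511.1, 120.5, 59.2, 134.0], 0.7)]
gauge_line [([281.7, 100.1, 30.0, 87.7], 0.9), ([446.1, 173.0, 38.9, 62.0], 0.83), ([55.3, 14.9, 80.5, 30.3], 0.73)]
```

View pics/w5.png

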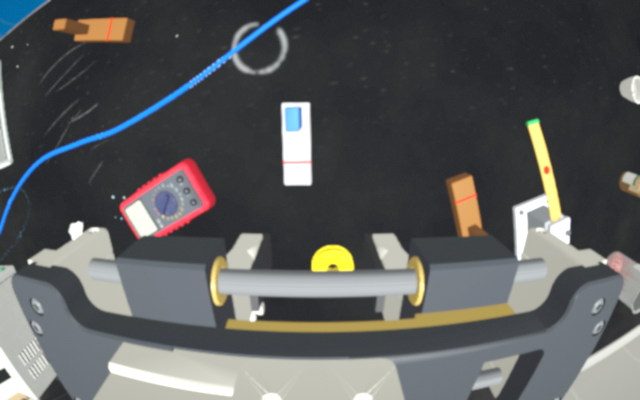

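The gauge's blade spans (282,103) to (312,186), with the grip at (292,119) and the red line at (297,162). It lies nearly along the tool.

Run:
```python
from h import *
np.set_printoptions(precision=4,suppress=True)
o=np.load('o5.npy',allow_pickle=True).item();w=cv2.imread('pics/w5.png')[:,:,::-1]
C=[onz('wrist',p,.02,o) for p in [(282,103),(310,103.5),(285,185.5),(312,186)]]
for c in C: print(c)
a=(C[2]+C[3]-C[0]-C[1])/2;print('len',np.linalg.norm(a),'yaw',np.degrees(np.arctan2(a[1],a[0])))
g=cent(w,'blue',(275,100,40,35));l=cent(w,'red',(275,150,45,22));print(g,l)
x=a/np.linalg.norm(a);mid=sum(C)/4
print('grip from blade',mid-x*.030,'from blue@.05',onz('wrist',g[0],.05,o),'line',onz('wrist',(297.5,162),.02,o))
G=mid-x*.030;Rm=RR(o['orientation']);print('shift mm',Rm.T@(G-o['tool_pos'])*1e3)
B=onz('wrist',g[0],.055,o);print('blue shift',Rm.T@(B-o['tool_pos'])*1e3)
cv2.imwrite('pics/w5c.png',cv2.resize(w[90:200,260:340,::-1],None,fx=5,fy=5,interpolation=cv2.INTER_CUBIC))
```

```text
[ 0.4715 -0.3024  0.02  ]
[ 0.4778 -0.2726  0.02  ]
[ 0.5633 -0.3172  0.02  ]
[ 0.5693 -0.287   0.02  ]
len 0.09283836560319181 yaw -9.055489659245023
(array([293.0987, 118.2229]), 314) (array([288.2, 162.4]), 5)
grip from blade [ 0.4908 -0.2901  0.02  ] from blue@.05 [ 0.4896 -0.2912  0.05  ] line [ 0.5392 -0.298   0.02  ]
shift mm [-22.0986 181.7427  66.5414]
blue shift [-22.9774 146.7426  67.715 ]
```

View pics/w5c.png

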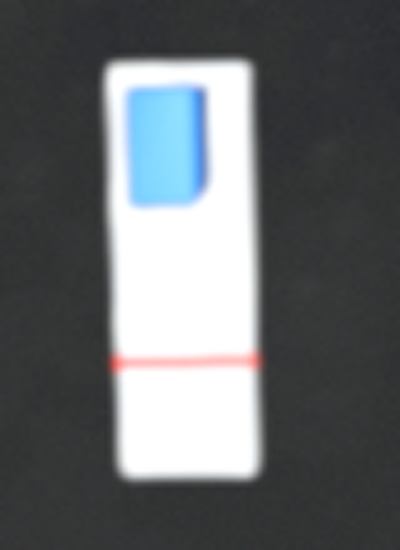

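```bash
python3 -m crank '[[[-0.2,-22.3,0,67,-0.02],[-0.2,-22.3,20,67,-0.02],[-0.2,-22.3,70,67,-0.02],[-0.2,-22.3,120,67,-0.02],[-0.2,-22.3,160,67,-0.02],[-0.2,-22.3,174,67,-0.02],[-0.2,-22.3,174,67,-0.02],[1,-22.3,174,67,-0.02],[1,-22.3,174,67,-0.02],[1,-22.3,174,67,-0.02],[1,-22.3,174,67,-0.02]]]'
```

```text
clock: 14.98
tool_pos: [0.4912, -0.2899, 0.028]
orientation: [-90.0, 0.0, 81.1]
force: [-0.7, -0.3, -0.6]
opening: 0.0181
```

```bash
python3 -m crank '[[[1,0,0,0,0],[1,0,0,0,0]]]';python3 -m crank '[[[1,0,-10,0,0],[1,0,-40,0,0],[1,0,-80,0,0],[1,0,-80,0,0],[1,0,-80,0,0]]]'
```

```text
clock: 15.22
tool_pos: [0.4912, -0.29, 0.0279]
orientation: [-90.0, 0.0, 81.1]
force: [-0.2, 0.3, 4.5]
opening: 0.0138
clock: 15.85
tool_pos: [0.4905, -0.2895, 0.1073]
orientation: [-90.0, -0.0, 81.1]
force: [0.1, 0.2, -1.8]
opening: 0.0139
```

```bash
python3 -m crank '[[[1,50,0,40,0],[1,100,0,80,-0.1],[1,155,0,95,-0.2],[1,210,0,95,-0.3],[1,260,0,95,-0.3],[1,267.5,0,95,-0.3],[1,267.5,0,95,-0.3],[1,267.5,0,95,-0.3]]]'
python3 - <<'E'
from h import *
np.set_printoptions(precision=4,suppress=True)
o=ctrl.get_obs();w=ctrl.snapshot('wrist');cv2.imwrite('pics/w6.png',w[:,:,::-1]);np.save('o6.npy',o,allow_pickle=True);print(o['tool_pos'],o['orientation'],o['clock'],o['opening'])
s=ctrl.snapshot('scene');cv2.imwrite('pics/s6c.png',cv2.resize(s[140:290,200:400,::-1],None,fx=4,fy=4,interpolation=cv2.INTER_CUBIC))
E
```

```text
clock: 16.85
tool_pos: [0.4378, -0.0119, 0.107]
orientation: [-89.9, 0.0, 98.2]
force: [-0.4, 0.1, -1.6]
opening: 0.0139
[ 0.4378 -0.0119  0.107 ] [-89.9078   0.0165  98.2351] 16.85 0.013912062820224677
```

View pics/w6.png

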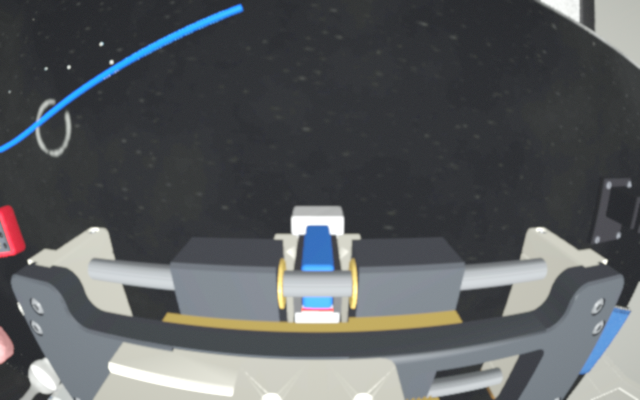

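View pics/s6c.png

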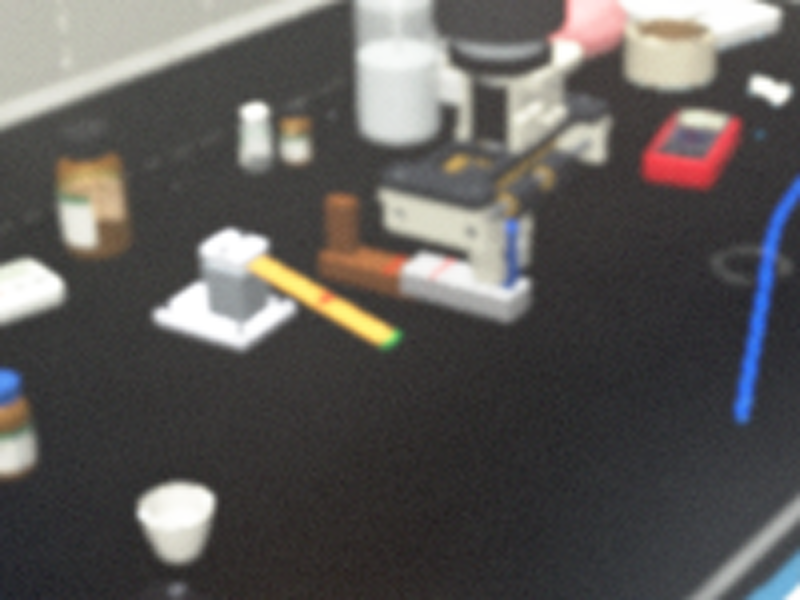

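```bash
python3 -m crank '[[[1,1.5,40,0,0],[1,1.5,65,0,0],[1,1.5,75,0,0],[1,1.5,78,0,0],[1,1.5,79,0,0],[1,1.5,79,0,0]]]'
python3 - <<'E'
from h import *
np.set_printoptions(precision=4,suppress=True)
o=ctrl.get_obs();print(o['tool_pos'],o['force'],o['opening'])
s=ctrl.snapshot('scene');cv2.imwrite('pics/s7c.png',cv2.resize(s[180:255,260:360,::-1],None,fx=8,fy=8,interpolation=cv2.INTER_CUBIC))
E
```

```text
clock: 17.7
tool_pos: [0.4388, -0.0092, 0.0292]
orientation: [-90.1, -0.0, 98.3]
force: [1.1, -0.6, -0.8]
opening: 0.0138
[ 0.4388 -0.0092  0.0292] [ 1.0705 -0.6278 -0.776 ] 0.013824757753532195
```

View pics/s7c.png

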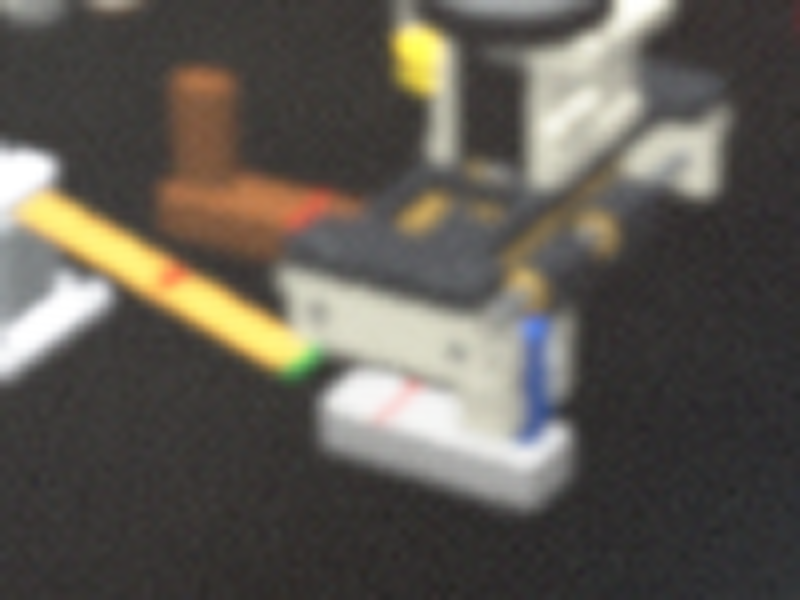

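```bash
python3 -m crank '[[[1,0,0.7,0,0],[1,0,0.7,0,0],[1,0,0.7,0,0]]]'; python3 -m crank '[[[1,0,0.6,0,0],[1,0,0.6,0,0],[1,0,0.6,0,0]]]'
```

```text
clock: 18.12
tool_pos: [0.4383, -0.0094, 0.0279]
orientation: [-90.0, -0.0, 98.3]
force: [-0.5, -0.0, -1.9]
opening: 0.0139
clock: 18.5
tool_pos: [0.4384, -0.0094, 0.0279]
orientation: [-90.0, 0.0, 98.3]
force: [-4.3, 0.2, 10.3]
opening: 0.0138
```

```bash
python3 -m crank '[[[1,0,-0.5,-2,0],[1,0,-0.5,-5,0],[1,0,-0.5,-8,0],[1,0,-0.5,-11,0],[1,0,-0.5,-14,0],[1,0,-0.5,-14,0]]]'
python3 - <<'E'
from h import *
s=ctrl.snapshot('scene');cv2.imwrite('pics/s8c.png',cv2.resize(s[180:255,260:360,::-1],None,fx=8,fy=8,interpolation=cv2.INTER_CUBIC))
E
```

```text
clock: 19.25
tool_pos: [0.4514, -0.008, 0.0279]
orientation: [-89.9, 0.0, 98.3]
force: [-6.9, -1.0, 8.3]
opening: 0.0144
```

View pics/s8c.png

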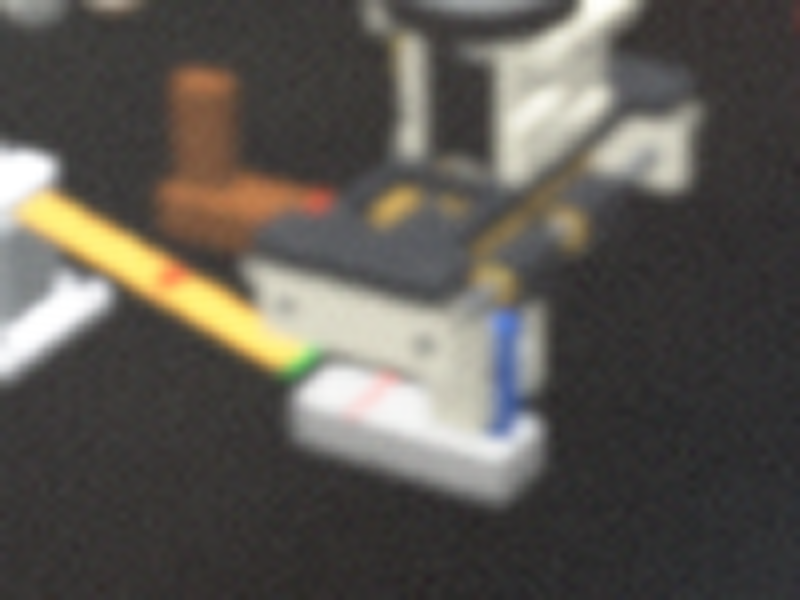

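```bash
python3 -m crank '[[[1,0,-0.5,0,0],[1,0,-0.5,0,0],[1,0,-0.5,0,0]]]'; python3 -m crank '[[[1,0,0,-3,0],[1,0,0,-6,0],[1,0,0,-6,0]]]';python3 tip.py t1
```

```text
clock: 19.68
tool_pos: [0.4523, -0.0073, 0.0281]
orientation: [-90.0, -0.0, 98.3]
force: [-0.7, -0.0, -1.4]
opening: 0.0142
clock: 20.05
tool_pos: [0.4584, -0.0064, 0.0282]
orientation: [-90.0, 0.0, 98.3]
force: [-0.4, -0.2, -2.1]
opening: 0.014
20.05 [ 0.4584 -0.0064  0.0282] [-0.3613 -0.1699 -2.1254] None NoneTraceback (most recent call last):
  File "tip.py", line 9, in <module>
    r=[ray('wrist',tw[0],o),ray('scene',ts[0])];P=tri(r);print('tip tri',P,proj('scene',P)-ts[0])
                   ~~^^^
TypeError: 'NoneType' object is not subscriptable
```

Run:
```python
import cv2
s=cv2.imread('pics/st1.png');cv2.imwrite('pics/s9c.png',cv2.resize(s[200:240,280:340],None,fx=12,fy=12,interpolation=cv2.INTER_CUBIC))
```

```text
(no output)
```

View pics/s9c.png

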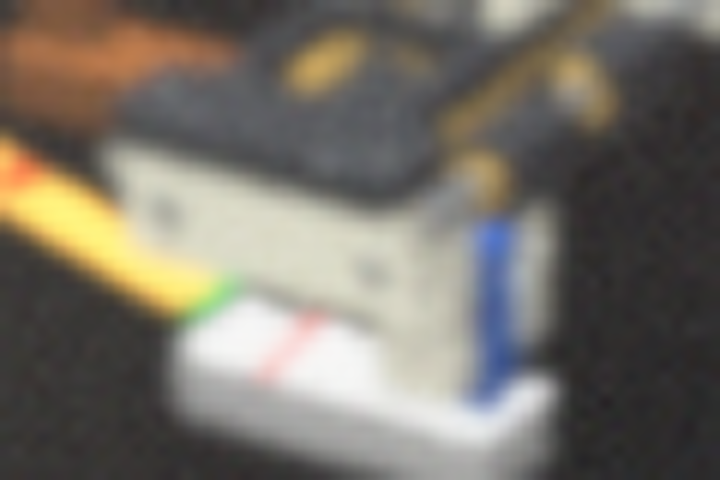

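```bash
python3 -m crank '[[[1,0,0.1,-4,0],[1,0,0.1,-8,0],[1,0,0.1,-12,0],[1,0,0.1,-12,0]]]'; python3 -m crank '[[[1,0,0.1,-4,0],[1,0,0.1,-8,0],[1,0,0.1,-10.5,0],[1,0,0.1,-10.5,0],[1,0,0.1,-10.5,0]]]'
python3 - <<'E'
from h import *
o=ctrl.get_obs();print(o['tool_pos'],o['force'],o['moment'])
s=ctrl.snapshot('scene');cv2.imwrite('pics/s10c.png',cv2.resize(s[200:240,280:340,::-1],None,fx=12,fy=12,interpolation=cv2.INTER_CUBIC))
E
```

```text
clock: 20.65
tool_pos: [0.4704, -0.0047, 0.0281]
orientation: [-90.0, 0.0, 98.3]
force: [1.2, -0.2, -1.2]
opening: 0.0142
clock: 21.28
tool_pos: [0.4802, -0.0033, 0.028]
orientation: [-90.0, 0.0, 98.3]
force: [-0.4, 0.2, -1.7]
opening: 0.0139
[ 0.48021803 -0.00332065  0.02801283] [-0.36590186  0.17052293 -1.71402349] [ 0.01440735  0.02292814 -0.01869151]
```

View pics/s10c.png

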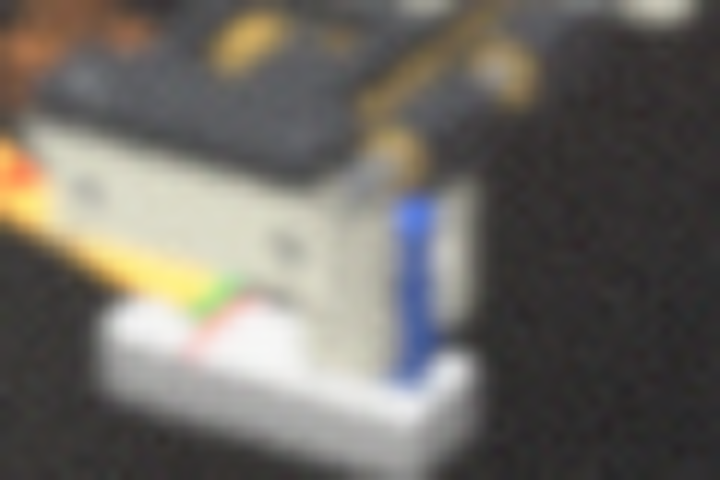

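```bash
python3 -m crank '[[[0.4,0,0.1,0,0],[0.2,0,0.1,0,0],[0,0,0.1,0,0],[0,0,0.1,0,0],[0,0,0.1,0,0]]]'; python3 -m crank '[[[0,0,-30,0,0],[0,0,-80,0,0],[0,0,-120,0,0],[0,0,-120,0,0],[0,0,-120,0,0]]]'; python3 -m crank '[[[0,0,-30,-60,0],[0,0,-50,-115,0],[0,0,-50,-115,0],[0,0,-50,-115,0],[0,0,-50,-115,0]]]';python3 - <<'E'
from h import *
np.set_printoptions(precision=4,suppress=True)
o=ctrl.get_obs();w=ctrl.snapshot('wrist');cv2.imwrite('pics/w11.png',w[:,:,::-1]);np.save('o11.npy',o,allow_pickle=True)
s=ctrl.snapshot('scene');cv2.imwrite('pics/s11.png',s[:,:,::-1]);cv2.imwrite('pics/s11c.png',cv2.resize(s[200:240,280:340,::-1],None,fx=12,fy=12,interpolation=cv2.INTER_CUBIC))
E
```

```text
clock: 21.95
tool_pos: [0.4804, -0.0032, 0.028]
orientation: [-90.0, -0.0, 98.3]
force: [0.7, -0.6, 0.2]
opening: 0.0437
clock: 22.58
tool_pos: [0.4799, -0.0033, 0.1476]
orientation: [-90.0, -0.0, 98.3]
force: [-0.3, -0.1, -0.3]
opening: 0.0437
clock: 23.2
tool_pos: [0.5927, 0.013, 0.1968]
orientation: [-89.9, 0.0, 98.3]
force: [-0.6, 0.3, 0.0]
opening: 0.0441
```

View pics/w11.png

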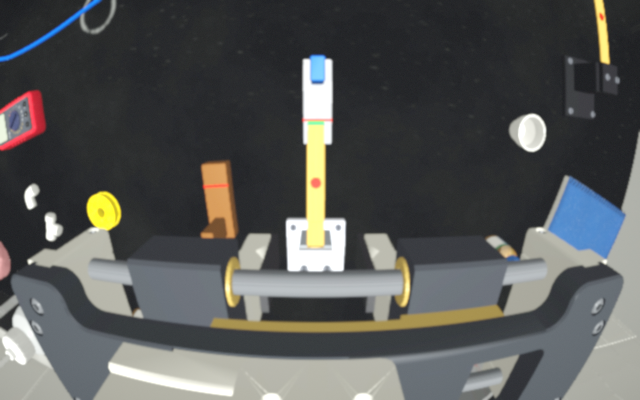

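View pics/s11c.png

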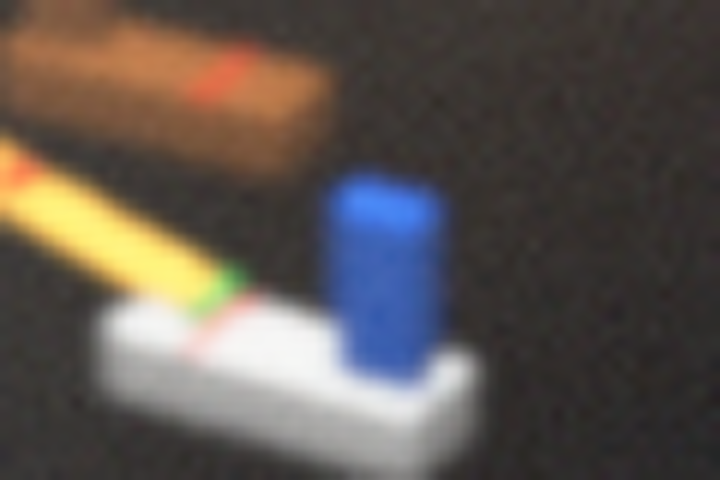

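Run:
```python
from h import *
np.set_printoptions(precision=4,suppress=True)
o=np.load('o11.npy',allow_pickle=True).item();w=cv2.imread('pics/w11.png')[:,:,::-1];s=cv2.imread('pics/s11.png')[:,:,::-1]
cv2.imwrite('pics/w11c.png',cv2.resize(w[50:150,285:350,::-1],None,fx=6,fy=6,interpolation=cv2.INTER_CUBIC))
g=cent(w,'green',(300,110,36,25));gs=cent(s,'green',(285,205,30,30));print(g,gs)
r=cent(w,'red',(295,112,45,12));print(r)
L=onz('wrist',(317,119.5),.02,o)
print('line',L,'end',onz('wrist',(317,142.5),.02,o),'back',onz('wrist',(317,59),.02,o))
for z in(.024,.027):
  T=onz('wrist',g[0],z,o);print(z,T,(T-L)[:2])
if gs: print(tri([ray('wrist',g[0],o),ray('scene',gs[0])]))
```

```text
(array([315.5, 123. ]), 12) None
(array([315.6364, 119.7273]), 11)
line [0.528  0.0041 0.02  ] end [0.5528 0.0078 0.02  ] back [ 0.4627 -0.0054  0.02  ]
0.024 [0.5318 0.0031 0.024 ] [ 0.0038 -0.0011]
0.027 [0.5316 0.0031 0.027 ] [ 0.0036 -0.0011]
```

View pics/w11c.png

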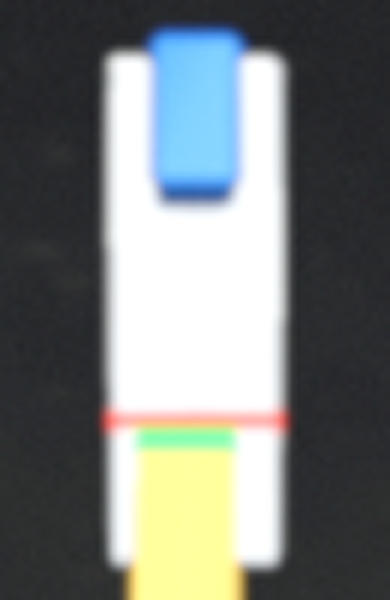

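```bash
python3 -m crank '[[[1,60,0,7,0],[1,120,0,7,0],[1,157,20,7,0],[1,157,70,7,0],[1,157,120,7,0],[1,157,155,7,0],[1,157,166,7,0],[1,157,166,7,0],[1,157,166,7,0]]]';python3 - <<'E'
from h import *
np.set_printoptions(precision=4,suppress=True)
o=ctrl.get_obs();w=ctrl.snapshot('wrist');cv2.imwrite('pics/w12.png',w[:,:,::-1]);np.save('o12.npy',o,allow_pickle=True)
cv2.imwrite('pics/w12c.png',cv2.resize(w[90:220,40:140,::-1],None,fx=6,fy=4.6,interpolation=cv2.INTER_CUBIC))
g=cent(w,'green',(50,120,70,80));print(o['tool_pos'],g)
E
```

```text
clock: 24.42
tool_pos: [0.5656, 0.1682, 0.0337]
orientation: [-90.1, -0.1, 98.3]
force: [-0.6, -0.3, 0.7]
opening: 0.0005
[0.5656 0.1682 0.0337] (array([ 78.5304, 156.4522]), 115)
```

View pics/w12c.png

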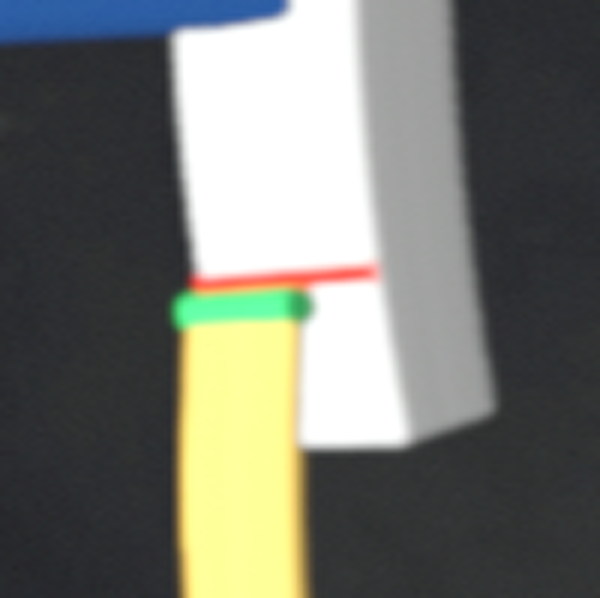

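Run:
```python
from h import *
np.set_printoptions(precision=4,suppress=True)
o=np.load('o12.npy',allow_pickle=True).item();w=cv2.imread('pics/w12.png')[:,:,::-1]
p=lambda x,y:(40+x/6-.4,90+y/4.6-.4)
yh=np.array([-np.sin(np.radians(8.3)),np.cos(np.radians(8.3)),0])
L=lambda P:P@yh*1e3
print('near top edge lat@z20',[L(onz('wrist',p(x,y),.02,o)) for x,y in((376,272),(410,443),(360,100))])
print('far top edge',[L(onz('wrist',p(x,y),.02,o)) for x,y in((191,283),(172,40))])
print('bottom near edge z0',[L(onz('wrist',p(x,y),0,o)) for x,y in((497,410),(470,270))])
for z in (.020,.023,.025,.027,.029): print(z,'roll ends lat',[L(onz('wrist',p(x,y),z,o)) for x,y in((172,309),(312,305))], L(onz('wrist',(78.53,156.45),z,o)))
o1=np.load('o11.npy',allow_pickle=True).item()
q=lambda x,y:(285+x/6-.4,50+y/6-.4)
print('w11 blade',[L(onz('wrist',q(x,420),.02,o1)) for x in(104,288)],'roll',[L(onz('wrist',q(x,438),.0255,o1)) for x in(136,236)])
c=np.array([np.cos(np.radians(8.3)),np.sin(np.radians(8.3)),0])
print('along: line',onz('wrist',p(285,279),.02,o)@c,'tip',onz('wrist',(78.53,156.45),.0255,o)@c)
for n in('crucible','ptfe_tape','vial_c'):print(n,[d['extent'] for d in ctrl.find_in('scene',n)[:1]])
```

```text
near top edge lat@z20 [np.float64(-57.358943400723334), np.float64(-56.72953524092106), np.float64(-56.926347738664134)]
far top edge [np.float64(-88.7742781436465), np.float64(-87.55144997569421)]
bottom near edge z0 [np.float64(-57.567691893410746), np.float64(-58.30348327877414)]
0.02 roll ends lat [np.float64(-93.11753343511212), np.float64(-68.34041598202987)] -81.79525532700667
0.023 roll ends lat [np.float64(-90.01150985695229), np.float64(-65.66607521553296)] -78.88649573072011
0.025 roll ends lat [np.float64(-87.94082747151242), np.float64(-63.88318137120168)] -76.94732266652908
0.027 roll ends lat [np.float64(-85.87014508607254), np.float64(-62.10028752687041)] -75.00814960233804
0.029 roll ends lat [np.float64(-83.79946270063269), np.float64(-60.31739368253912)] -73.06897653814703
w11 blade [np.float64(-88.30800351766955), np.float64(-55.366227110347495)] roll [np.float64(-82.41685274810058), np.float64(-64.79481585211082)]
along: line 0.5233569481991888 tip 0.5264017773946255
crucible [[237.2, 262.8, 14.8, 18.9]]
ptfe_tape [[308.2, 182.7, 13.2, 10.1]]
vial_c [[193.0, 234.1, 12.0, 30.7]]
```

```bash
python3 -m crank '[[[1,0,-50,0,0],[1,0,-100,0,0],[1,0,-100,0,0],[1,0,-100,0,0]]]'
python3 - <<'E'
from plant import ctrl
print(ctrl.close_job())
E
```

```text
clock: 25.12
tool_pos: [0.5644, 0.1677, 0.1324]
orientation: [-90.0, -0.0, 98.3]
force: [-1.1, 0.1, -2.2]
opening: 0.0004
the job is handed in; nothing more can be done
None
```

The spring is set and the gauge lies under its rolled end. The job was handed in at about 25 s, and I got no verdict back.

- **Bending:** I pressed the red mark twice with closed fingers and let go each time. The highest force I read was about 11.3 N. From above the spring, the end came from about 51.7 mm to 31.5 mm after the first press, then 26.5 mm after the second. That height is the centre of the end.
- **Height check:** The image measurements put the centre at 26.1 to 27.5 mm, mostly 26.4 to 26.7. The press-and-release readings gave 25.6 mm. Its underside is therefore about 22.6 to 23.7 mm up, or 24.5 mm on the highest single reading, against the allowed 20.2 to 25 mm.
- **Gauge:** I carried it by the blue grip, set it down and slid the blade under the end. It pressed on the worktop early in the slide, at up to about 10 N. I eased it off, and it then slid without resistance and came free when I let go.
- **Off the line:** The end stands over the blade about 3 to 4 mm past the red line, toward the clamp, and about 1.6 mm off the blade's centre. I left that rather than grip the gauge again.
- **Bystanders:** The crucible, the tape spool and the bottle show in the same places as at the start, and the arm was clear of everything at hand-in.

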